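# Set out the charging bricks on the display steps by size

### The job

Set the three black charging bricks, the ones with mains pins, out for sale on the steel display steps: the largest on the tallest step, the middle-sized one on the middle step and the smallest on the lowest. Each lies flat in the centre of its step, pins pointing along the step's length (either way). Leave the flip phone, the power bank, the phone case and the parts bowl where they are.

Things in the scene. Friction and masses are not known exactly. Their poses are not given: they have to be found in the camera images.
- brick_large: the large charging brick: a black plastic block 84 mm long (its x), 52 mm wide (its y), 32 mm high, about 170 g, lying flat on the ledge; two thin steel mains pins, 16 mm long, stick out level from its +x end at half height. Origin: centre of the underside of the plastic block (pins not counted), z up. Take it from above across its 52 mm width.
- brick_medium: the middle-sized charging brick: a black plastic block 58 mm long (its x), 42 mm wide (its y), 28 mm high, about 90 g, lying flat on the ledge; two thin steel mains pins, 16 mm long, stick out level from its +x end at half height. Origin: centre of the underside of the plastic block (pins not counted), z up. Take it from above across its 42 mm width.
- brick_small: the small charging brick: a black plastic block 38 mm long (its x), 30 mm wide (its y), 24 mm high, about 40 g, lying flat on the ledge; two thin steel mains pins, 16 mm long, stick out level from its +x end at half height. Origin: centre of the underside of the plastic block (pins not counted), z up. Take it from above across its 30 mm width.
- step_tall: the tallest display step: bare sheet-steel bench (a flat top on two end walls), fixed to the ledge, flat top 100 mm (its x) by 66 mm (its y), no rim, top face 60 mm above the ledge. Origin: on the ledge under the centre of the top, z up.
- step_middle: the middle-height display step: bare sheet-steel bench (a flat top on two end walls), fixed to the ledge, flat top 100 mm (its x) by 66 mm (its y), no rim, top face 40 mm above the ledge. Origin: on the ledge under the centre of the top, z up.
- step_low: the lowest display step: bare sheet-steel bench (a flat top on two end walls), fixed to the ledge, flat top 100 mm (its x) by 66 mm (its y), no rim, top face 20 mm above the ledge. Origin: on the ledge under the centre of the top, z up.
- flip_phone: closed silver flip phone, 94 x 48 x 21 mm, lying loose among the bricks; to be left alone. Origin: centre of its underside, x along its length.
- power_bank: black plastic power bank with no pins, a flat slab 98 x 62 x 18 mm, lying loose among the bricks; not a charging brick, to be left alone. Origin: centre of its underside, x along its length.
- parts_bowl: round blue aluminium parts bowl, 100 mm across, 28 mm high, loose; to be left alone. Origin: centre of its underside.
- phone_case: red phone case lying open side up, 148 (its x) x 74 x 10 mm, loose; to be left alone. Origin: centre of its underside.
Not all that is in view belongs to the job. Leave any orange or yellow look-alike of the brick_medium alone.

How it is judged:
By the outcome, as a careful person would: the job done as asked, in the order asked, and still so for the second after the job is handed in, with the robot touching nothing.
It also fails if it takes over 93 s, if anything falls off the work surface, if the arm or the gripper's body presses on something with over 40 N, if the wrist force passes 120 N, or if a joint passes its speed limit or range.

### The arm

A 7-joint arm with a two-finger parallel gripper is mounted at the origin on the work surface. World frame = base frame: x ahead of the robot, y to its left, z up, the work surface at z = 0. Lengths are in m, angles in rad, forces in N, time in s.
With the tool pointing down it reaches from about 0.425 to 0.825 m from the base axis. Payload 3.6 kg.
Tool frame: the origin (TCP) lies on the centre line of the jaws, within the pads' length; the fingertips stand 19 mm ahead of it and the grasp point (between the pads) is the TCP; z points along the fingers, y is the line along which they close (so a half turn about z gives the same grasp; the last joint's range is limited). The gripper opens to 93 mm and grips with 3 to 60 N. Pads are 15 mm wide; open, the fingers measure 128 mm over their backs; the gripper's body (75 mm by 188 mm) begins 65 mm behind the grasp point.
Start: joints at [1.218, 0.615, -0.013, 1.423, 0.008, 1.103, -0.04], TCP at [0.208, -0.616, 0.238] pointing down, gripper open.
Joint ranges: [-3.12, 3.12], [-0.3, 2.06], [-1.34, 1.32], [0.26, 2.42], [-1.36, 4.5], [0.01, 1.98], [-2.84, 2.84]. Speed limits (rad/s): [2.79, 2.79, 3.14, 3.14, 3.14, 3.14, 3.14].

### API

Orientations are given as a rotation vector (axis times angle).
In Python, from cell import manip gives the robot as it stands.
- The arm moves only by the tool arm_command, never from a script. Its argument "plan" is a list of rows, each an object with "delta_pos": the shift along the tool's x, y, z in mm, a list of three; "roll": the turn about the tool's z in degrees. A call has 1 to 8 rows; each row is the pose to reach, as a shift and turn from the pose commanded when the call began, along the tool's axes at that moment; what a row does not reach only later rows make up. A row lasts 1/12 s, in which the tool goes at most 41.7 mm and 7.16 degrees, less where a joint would pass 70% of its speed; a pose out of reach is approached as far as the arm can. A call with a gripper value outside its range is refused whole. "hand" is the closure, from -1 (fully open) to 1 (shut), set as the call begins (left out, the last holds). The fingers move at their own pace and stop on an object; the grip force is fixed at half the most. Time passes only in rows, so rows that repeat a pose let the fingers close. It gives the time, the measured TCP pose, the force, the opening and the grip force at its end, in the units of the state.
- manip.state(): the state, without advancing time (a new reading comes with each control period).
- manip.read_camera(name): name is "side" or "top"; returns the picture (480x640x3 uint8, red, green, blue); there is no depth.
- manip.camera_params(name): a dict with "fx", "fy", "cx", "cy" (pixels), "extrinsics" (4x4, takes a point from camera to world coordinates). Camera axes: x right, y up, looking along -z (the intrinsics and any distortion apply to the point x, -y, -z); pixel columns grow to the right and rows downward; lengths in m; the calibration is good to about 2 mm. A picture is of the moment at which its call begins. camera_params takes no time and is no camera call.
- manip.job_done(): hands the job in; it is judged then, once.
The state is a dict: "t": time; "qpos": joint angles; "qd": joint speeds; "joint_torque": joint torques, N m; "position": TCP position; "orientation": TCP orientation; "force": force on the tool from outside, world axes, zero at the start; "moment": the same for the moment, N m; "finger_gap": opening from 0.0 (shut) to 1.0 (fully open); "finger_force": force on a finger pad.
Only numpy, scipy, OpenCV 4.12 (cv2) and the standard library are available. Lean on these libraries where they do the work, as an engineer would, in place of code of your own. Each camera call takes 0.05 s, during which the arm holds its last target. There are 200 camera calls.

## Working session

There is one attempt and no reset: what is moved stays moved. The work goes in short steps, Python scripts to look and compute and a tool call to move; the robot and the scene stay as the last step left them, time stands still between calls to the robot, and variables do not carry over. Pictures are saved under pics/ and viewed, at most 14 in all, crops included, and the job is handed in when it is done.

Besides the shell and the picture viewer there is one more tool, called after "Call:" in YAML: its name, and indented under it one key for each argument. arm_command: Moves the arm, as the interface text tells. Its arguments: {"type":"object","properties":{"plan":{"type":"array"},"hand":{"type":"number"}},"required":["plan"]}

```bash
ls; mkdir -p pics
python3 - <<'E'
from cell import manip
import cv2,json
for n in("top","side"):
    cv2.imwrite(f"pics/{n}0.png",manip.read_camera(n)[:,:,::-1]); p=manip.camera_params(n); print({k:(v if not hasattr(v,'round') else v) for k,v in p.items()})
s=manip.state(); print(s)
E
```

```text
pics
{'fx': 438.6932440971074, 'fy': 438.6932440971074, 'cx': 330.79034099584965, 'cy': 240.47371990821958, 'extrinsics': array([[ 6.22890250e-03,  9.98639238e-01, -5.17771554e-02,
         4.04292178e-01],
       [-9.99847452e-01,  7.06464636e-03,  1.59738548e-02,
         5.81788138e-04],
       [ 1.63179055e-02,  5.16697573e-02,  9.98530902e-01,
         9.63833494e-01],
       [ 0.00000000e+00,  0.00000000e+00,  0.00000000e+00,
         1.00000000e+00]])}
{'fx': 584.92912807948, 'fy': 584.92912807948, 'cx': 322.6025832611682, 'cy': 238.05334725831, 'extrinsics': array([[-0.79184339,  0.46836592, -0.39194057, -0.02342561],
       [-0.61059988, -0.62009123,  0.49259989,  0.62409285],
       [-0.01232191,  0.62938083,  0.77699932,  0.98452255],
       [ 0.        ,  0.        ,  0.        ,  1.        ]])}
{'t': 0.1, 'qpos': array([ 1.21847401,  0.6157934 , -0.01262092,  1.42470748,  0.00814045,
        1.10341407, -0.04040837]), 'qd': array([ 0.00084405, -0.00150673,  0.00138814, -0.00384047, -0.0009047 ,
       -0.00086491,  0.00070634]), 'joint_torque': array([ 1.26523148e-03, -4.60042512e+01,  2.09899396e-01, -1.66243637e+01,
       -6.12691208e-02,  1.69833982e-02,  9.68751829e-05]), 'position': array([ 0.20784955, -0.61517568,  0.23662619]), 'orientation': array([-3.09777452e+00, -5.09299797e-01,  6.72724685e-04]), 'force': array([-0.07069696, -0.05070602,  0.11329417]), 'moment': array([0.00112535, 0.00211756, 0.032234  ]), 'finger_force': 0.0, 'finger_gap': 0.9994707332410008}
```

View pics/top0.png

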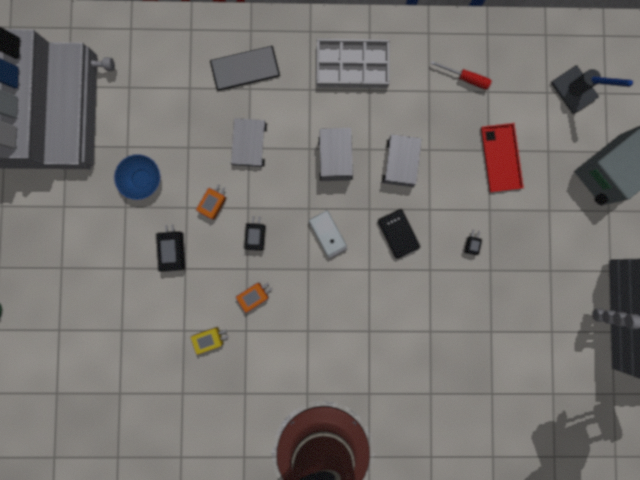

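View pics/side0.png

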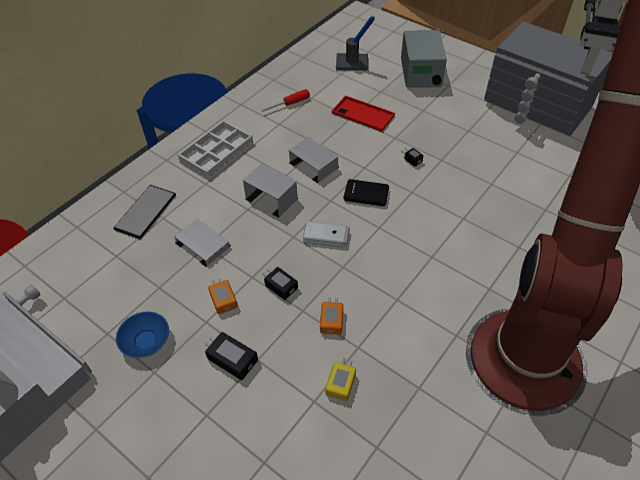

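The top view shows the large brick at (171,250), the medium at (255,236) and the small at (473,243). The low step is at (249,142), the tall one at (336,153) and the middle one at (403,160); the side view confirms the heights. Orange look-alikes are at (211,203) and (252,297).

Run:
```python
import cv2,numpy as np
t=cv2.imread("pics/top0.png")
c=lambda y0,y1,x0,x1,s:cv2.resize(t[y0:y1,x0:x1],None,fx=s,fy=s,interpolation=cv2.INTER_NEAREST)
a=c(115,195,225,425,4); 
b=np.hstack([c(220,280,150,280,4),c(220,280,445,515,4)])
cv2.imwrite("pics/crop1.png",np.vstack([a,b]))
```

```text
(no output)
```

View pics/crop1.png

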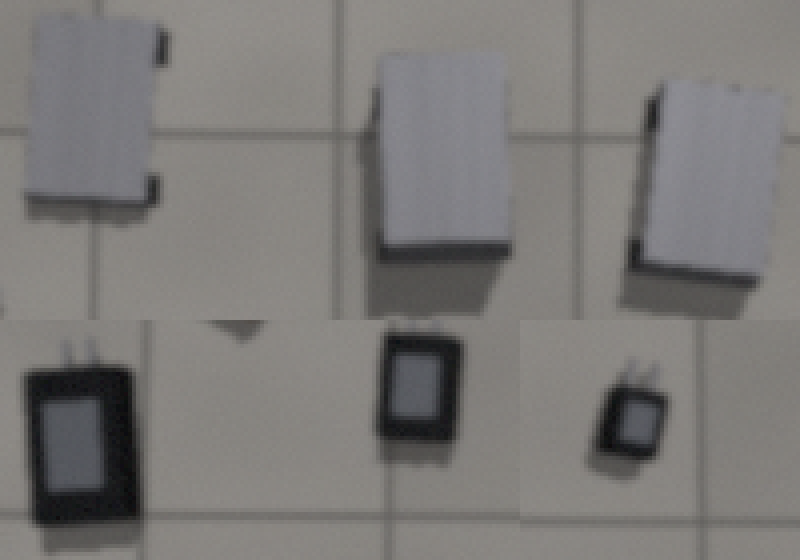

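The crop shows the step tops as clean purple-tinted rectangles. The bricks are dark blobs with labels, and all their pins point up in the image (+x).

```bash
cat > h.py <<'E'
import cv2,numpy as np
from cell import manip
def ray(n,uv,z):
    """pixels (N,2) -> world points on plane z"""
    p=manip.camera_params(n);T=np.array(p["extrinsics"]);uv=np.atleast_2d(uv).astype(float)
    d=np.c_[(uv[:,0]-p["cx"])/p["fx"],-(uv[:,1]-p["cy"])/p["fy"],-np.ones(len(uv))]@T[:3,:3].T
    return T[:3,3]+d*((z-T[2,3])/d[:,2])[:,None]
def rect(mask,seed,z,n="top"):
    """world centre, long-axis angle (deg), (long,short) mm of the blob nearest seed pixel, cast on plane z"""
    cs,_=cv2.findContours(mask.astype(np.uint8),cv2.RETR_EXTERNAL,cv2.CHAIN_APPROX_NONE)
    cs=[c for c in cs if cv2.contourArea(c)>50]
    c=min(cs,key=lambda c:np.hypot(*(c[:,0].mean(0)-seed)))
    w=ray(n,c[:,0],z)[:,:2]*1000
    (ctr,(a,b),th)=cv2.minAreaRect(w.astype(np.float32))
    if a<b: a,b,th=b,a,th+90
    return np.round(ctr,1),round((th+90)%180-90,1),(round(a,1),round(b,1)),c
S={"low":((249,142),.02),"tall":((336,153),.06),"mid":((403,160),.04)}
B={"L":((171,250),.032),"M":((255,236),.028),"S":((473,243),.024)}
def masks(img,s=4):
    big=cv2.resize(img,None,fx=s,fy=s,interpolation=cv2.INTER_CUBIC).astype(int)
    big=cv2.GaussianBlur(big.astype(np.float32),(0,0),2)
    step=(big[...,2]-big[...,0]>4)&(big.max(2)>95)
    dark=(big.max(2)<62)
    return step,dark
E
python3 - <<'E'
from h import *
im=cv2.imread("pics/top0.png")[:,:,::-1]
for n in [(475-130,140),(240,142),(336,153),(310,200),(160,250),(165,250)]: print(n,im[n[1],n[0]])
st,dk=masks(im)
k=np.ones((9,9),np.uint8)
def go(m,seed,z):
    # pixel of upscaled image -> original: (u+.5)/4-.5
    import h
    m=cv2.morphologyEx(m.astype(np.uint8),cv2.MORPH_OPEN,k)
    cs,_=cv2.findContours(m,cv2.RETR_EXTERNAL,cv2.CHAIN_APPROX_NONE)
    c=min((c for c in cs if cv2.contourArea(c)>400),key=lambda c:np.hypot(*(c[:,0].mean(0)/4-seed)))
    w=ray("top",(c[:,0]+.5)/4-.5,z)[:,:2]*1000
    ctr,(a,b),th=cv2.minAreaRect(w.astype(np.float32))
    if a<b:a,b,th=b,a,th+90
    M=cv2.moments(cv2.convexHull(w.astype(np.float32)))
    print(np.round(ctr,1),"hull",round(M['m10']/M['m00'],1),round(M['m01']/M['m00'],1),"ang",round((th+90)%180-90,1),round(a,1),round(b,1))
for q,(s,z) in S.items(): print(q,end=" ");go(st,s,z)
for q,(s,z) in B.items(): print(q,end=" ");go(dk,s,z/2)
E
```

```text
(345, 140) [134 135 140]
(240, 142) [121 120 125]
(336, 153) [131 131 137]
(310, 200) [122 120 116]
(160, 250) [44 45 49]
(165, 250) [84 88 92]
low [667.3 166.9] hull 667.2 166.8 ang -3.4 95.6 61.8
tall [636.3 -22.5] hull 636.5 -22.7 ang 2.4 96.6 61.7
mid [ 627.3 -166.6] hull 627.3 -166.5 ang -7.2 97.0 62.3
L [428.1 329.6] hull 427.7 329.8 ang 4.4 84.6 57.7
M [460.2 150.5] hull 460.2 150.6 ang -3.1 58.4 41.7
S [ 445.1 -322.6] hull 444.6 -322.8 ang -9.9 38.6 31.7
```

Every size and reach checks out. I'll go round the base at height towards the large brick, squaring the tool to yaw 0 on the way.

Call:
arm_command:
  plan:
    - {"delta_pos": [33, -22, 0], "roll": 5}
    - {"delta_pos": [66, -45, 0], "roll": 10}
    - {"delta_pos": [99, -67, 0], "roll": 15}
    - {"delta_pos": [132, -90, 0], "roll": 18.7}
    - {"delta_pos": [165, -112, 0], "roll": 18.7}
    - {"delta_pos": [198, -135, 0], "roll": 18.7}
    - {"delta_pos": [231, -157, 0], "roll": 18.7}
    - {"delta_pos": [264, -180, 0], "roll": 18.7}
  hand: -1

```text
t: 0.77
position: [0.4012, -0.3589, 0.2374]
orientation: [-3.141, 0.001, 0.001]
force: [0.9, -1.1, 0.2]
finger_gap: 1.001
finger_force: 0.0
```

Call:
arm_command:
  plan:
    - {"delta_pos": [15, -37, 0], "roll": 0}
    - {"delta_pos": [30, -75, 0], "roll": 0}
    - {"delta_pos": [45, -112, 0], "roll": 0}
    - {"delta_pos": [60, -150, 0], "roll": 0}
    - {"delta_pos": [75, -187, 0], "roll": 0}
    - {"delta_pos": [90, -225, 0], "roll": 0}
    - {"delta_pos": [105, -262, 0], "roll": 0}
    - {"delta_pos": [120, -300, 0], "roll": 0}

```text
t: 1.43
position: [0.5208, -0.0591, 0.2375]
orientation: [3.141, -0.001, -0.001]
force: [0.9, -1.0, 0.2]
finger_gap: 1.004
finger_force: 0.0
```

Call:
arm_command:
  plan:
    - {"delta_pos": [-9, -39, 0], "roll": 0}
    - {"delta_pos": [-18, -78, 0], "roll": 0}
    - {"delta_pos": [-26, -116, 0], "roll": 0}
    - {"delta_pos": [-35, -155, 0], "roll": 0}
    - {"delta_pos": [-44, -194, 0], "roll": 0}
    - {"delta_pos": [-53, -233, 0], "roll": 0}
    - {"delta_pos": [-61, -271, 0], "roll": 0}
    - {"delta_pos": [-70, -310, 0], "roll": 0}

```text
t: 2.1
position: [0.4501, 0.2507, 0.2375]
orientation: [3.141, -0.001, -0.0]
force: [1.3, 0.4, 0.4]
finger_gap: 1.001
finger_force: 0.0
```

Call:
arm_command:
  plan:
    - {"delta_pos": [-11, -40, 0], "roll": -2}
    - {"delta_pos": [-22, -79, 0], "roll": -4.4}
    - {"delta_pos": [-22, -79, 30], "roll": -4.4}
    - {"delta_pos": [-22, -79, 65], "roll": -4.4}
    - {"delta_pos": [-22, -79, 100], "roll": -4.4}
    - {"delta_pos": [-22, -79, 130], "roll": -4.4}
    - {"delta_pos": [-22, -79, 147], "roll": -4.4}
    - {"delta_pos": [-22, -79, 147], "roll": -4.4}

```text
t: 2.77
position: [0.4263, 0.3262, 0.0866]
orientation: [3.134, 0.12, -0.012]
force: [-0.1, -0.2, -0.2]
finger_gap: 0.998
finger_force: 0.0
```

Run:
```python
from h import *
t=manip.read_camera("top")[:,:,::-1];s=manip.read_camera("side")[:,:,::-1]
f=lambda a:cv2.resize(a,None,fx=4,fy=4,interpolation=cv2.INTER_CUBIC)
cv2.imwrite("pics/c2.png",np.hstack([f(t[190:310,120:220]),f(s[260:380,170:270])]))
print(manip.state()["position"],manip.state()["orientation"])
```

```text
[0.42878028 0.32819867 0.09045443] [ 3.13870686e+00  1.19769242e-01 -1.49715758e-03]
```

View pics/c2.png

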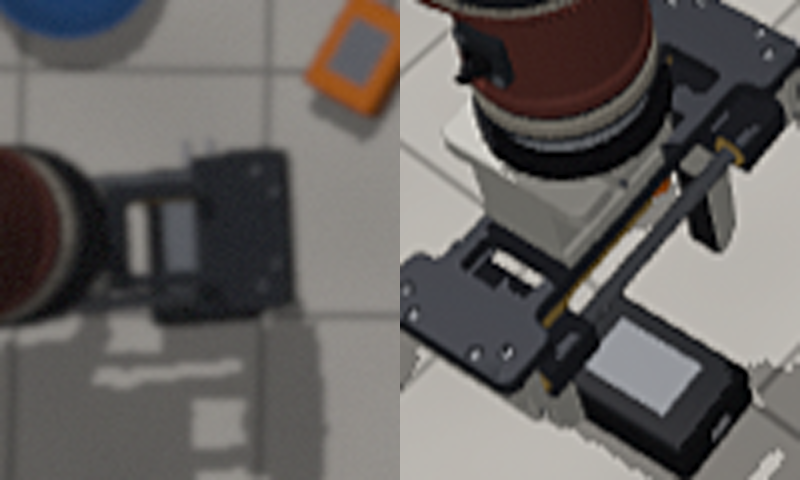

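The brick sits between the open fingers in both views (tool yaw 4.4°). I'll descend and grip it.

Call:
arm_command:
  plan:
    - {"delta_pos": [-1, -1.5, 20], "roll": 0}
    - {"delta_pos": [-1, -1.5, 40], "roll": 0}
    - {"delta_pos": [-1, -1.5, 55], "roll": 0}
    - {"delta_pos": [-1, -1.5, 64], "roll": 0}
    - {"delta_pos": [-1, -1.5, 68], "roll": 0}
    - {"delta_pos": [-1, -1.5, 68], "roll": 0}
    - {"delta_pos": [-1, -1.5, 68], "roll": 0}

```text
t: 3.45
position: [0.4285, 0.3303, 0.0238]
orientation: [-3.138, -0.119, -0.003]
force: [0.6, -0.0, -0.0]
finger_gap: 1.0
finger_force: 0.0
```

Call:
arm_command:
  plan:
    - {"delta_pos": [0, 0, 0], "roll": 0}
    - {"delta_pos": [0, 0, 0], "roll": 0}
    - {"delta_pos": [0, 0, 0], "roll": 0}
    - {"delta_pos": [0, 0, 0], "roll": 0}
    - {"delta_pos": [0, 0, 0], "roll": 0}
    - {"delta_pos": [0, 0, 0], "roll": 0}
    - {"delta_pos": [0, 0, 0], "roll": 0}
    - {"delta_pos": [0, 0, 0], "roll": 0}
  hand: 1

```text
t: 4.12
position: [0.4278, 0.3297, 0.0227]
orientation: [-3.139, -0.12, 0.0]
force: [-0.2, 0.1, 0.7]
finger_gap: 0.557
finger_force: 30.0
```

The gap is 51.8 mm with 30 N on the pads, so the large brick is held. I'll lift it and carry it towards the tall step.

Call:
arm_command:
  plan:
    - {"delta_pos": [0, 0, -20], "roll": 0}
    - {"delta_pos": [0, 0, -55], "roll": 0}
    - {"delta_pos": [0, 0, -90], "roll": 0}
    - {"delta_pos": [5, 10, -120], "roll": 0}
    - {"delta_pos": [18, 36, -130], "roll": 0}
    - {"delta_pos": [35, 70, -130], "roll": 0}
    - {"delta_pos": [52, 105, -130], "roll": 0}
    - {"delta_pos": [69, 140, -130], "roll": 0}

```text
t: 4.78
position: [0.5074, 0.1939, 0.1528]
orientation: [3.139, 0.122, -0.0]
force: [0.6, 0.4, -1.6]
finger_gap: 0.556
finger_force: 30.0
```

Call:
arm_command:
  plan:
    - {"delta_pos": [17, 35, 0], "roll": 0}
    - {"delta_pos": [34, 70, 0], "roll": 0}
    - {"delta_pos": [51, 105, 0], "roll": 0}
    - {"delta_pos": [68, 139, 0], "roll": 1}
    - {"delta_pos": [85, 173, 0], "roll": 2}
    - {"delta_pos": [99, 203, 0], "roll": 2}
    - {"delta_pos": [109, 221, 0], "roll": 2}
    - {"delta_pos": [112, 227, 0], "roll": 2}

```text
t: 5.45
position: [0.6371, -0.0287, 0.1517]
orientation: [3.137, 0.053, -0.0]
force: [-0.2, -1.1, -1.5]
finger_gap: 0.555
finger_force: 30.0
```

Call:
arm_command:
  plan:
    - {"delta_pos": [0, 0, 0], "roll": 0}
    - {"delta_pos": [0, 0, 0], "roll": 0}
    - {"delta_pos": [0, 0, 15], "roll": 0}
    - {"delta_pos": [0, 0, 35], "roll": 0}
    - {"delta_pos": [0, 0, 52], "roll": 0}
    - {"delta_pos": [0, 0, 60], "roll": 0}
    - {"delta_pos": [0, 0, 60], "roll": 0}
    - {"delta_pos": [0, 0, 60], "roll": 0}

```text
t: 6.12
position: [0.6359, -0.0205, 0.0929]
orientation: [-3.14, -0.069, 0.001]
force: [-0.3, 0.0, -1.1]
finger_gap: 0.559
finger_force: 30.0
```

Run:
```python
from h import *
s=manip.read_camera("side")[:,:,::-1]
cv2.imwrite("pics/c3.png",cv2.resize(s[110:260,180:380],None,fx=3.5,fy=3.5,interpolation=cv2.INTER_CUBIC))
print(manip.state()["position"],manip.state()["orientation"],manip.state()["force"])
```

```text
[ 0.63666439 -0.02105058  0.09361148] [-3.14011526e+00 -6.76735887e-02 -2.23855769e-03] [-0.2518178   0.3969024  -1.63133138]
```

View pics/c3.png

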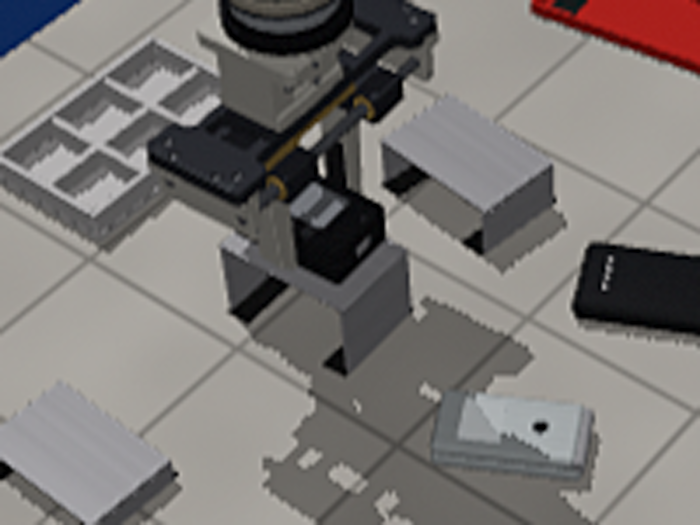

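The brick hangs just above the tall step and lines up with it. I'll lower it 11 mm, nudge y by 1.5 mm, then release and rise.

Call:
arm_command:
  plan:
    - {"delta_pos": [0, 1.5, 4], "roll": 0}
    - {"delta_pos": [0, 1.5, 8], "roll": 0}
    - {"delta_pos": [0, 1.5, 10], "roll": 0}
    - {"delta_pos": [0, 1.5, 11], "roll": 0}
    - {"delta_pos": [0, 1.5, 11], "roll": 0}
    - {"delta_pos": [0, 1.5, 11], "roll": 0}

```text
t: 6.67
position: [0.6365, -0.0242, 0.0828]
orientation: [3.141, 0.064, 0.001]
force: [-2.4, -0.8, 5.7]
finger_gap: 0.559
finger_force: 30.0
```

Call:
arm_command:
  plan:
    - {"delta_pos": [0, 0, 0], "roll": 0}
    - {"delta_pos": [0, 0, 0], "roll": 0}
    - {"delta_pos": [0, 0, 0], "roll": 0}
    - {"delta_pos": [0, 0, 0], "roll": 0}
    - {"delta_pos": [0, 0, 0], "roll": 0}
    - {"delta_pos": [0, 0, 0], "roll": 0}
  hand: -1

```text
t: 7.17
position: [0.6363, -0.0239, 0.0815]
orientation: [-3.141, -0.065, 0.0]
force: [-0.3, 1.0, 0.6]
finger_gap: 0.94
finger_force: 0.0
```

Call:
arm_command:
  plan:
    - {"delta_pos": [0, 0, -15], "roll": 0}
    - {"delta_pos": [0, 0, -40], "roll": 0}
    - {"delta_pos": [0, 0, -70], "roll": 0}
    - {"delta_pos": [-15, -15, -90], "roll": 0}
    - {"delta_pos": [-40, -40, -90], "roll": 1}
    - {"delta_pos": [-65, -65, -90], "roll": 2}
    - {"delta_pos": [-90, -90, -90], "roll": 4}
    - {"delta_pos": [-115, -115, -90], "roll": 5.3}

```text
t: 7.83
position: [0.5155, 0.0871, 0.172]
orientation: [-3.14, 0.083, -0.001]
force: [0.3, 0.8, -0.0]
finger_gap: 0.998
finger_force: 0.0
```

Run:
```python
from h import *
t=manip.read_camera("top")[:,:,::-1];s=manip.read_camera("side")[:,:,::-1]
f=lambda a:cv2.resize(a,None,fx=4,fy=4,interpolation=cv2.INTER_CUBIC)
cv2.imwrite("pics/t4.png",t)
cv2.imwrite("pics/c4.png",np.hstack([f(t[100:220,290:390]),f(s[130:250,220:320])]))
st=manip.state();p=st["position"];o=st["orientation"];yaw=2*np.degrees(np.arctan2(o[1],o[0]));print(p,(yaw+180)%360-180)
```

```text
[0.51181143 0.09187849 0.17181043] -2.38601127385391
```

View pics/c4.png

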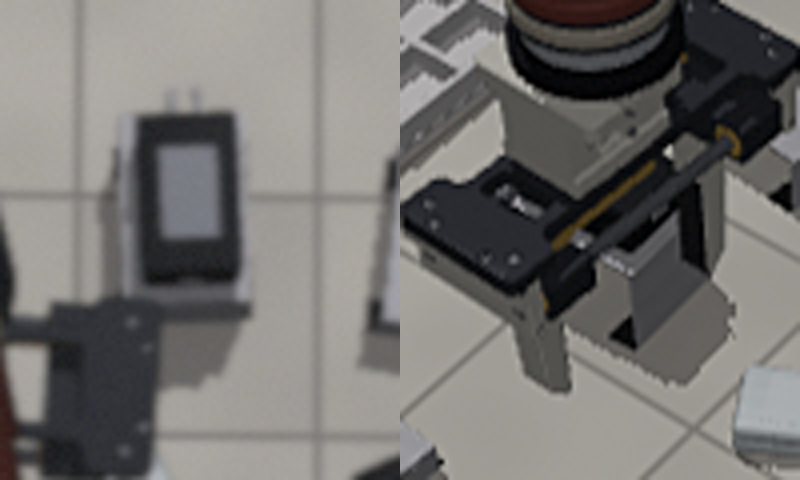

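The large brick lies flat on the tall step, about 1.5 mm off centre, with pins along its length. Next is the medium brick.

Call:
arm_command:
  plan:
    - {"delta_pos": [-18, -19, 0], "roll": 0.5}
    - {"delta_pos": [-36, -38, 0], "roll": 0.5}
    - {"delta_pos": [-50, -52, 20], "roll": 0.5}
    - {"delta_pos": [-54, -56, 45], "roll": 0.5}
    - {"delta_pos": [-54, -56, 70], "roll": 0.5}
    - {"delta_pos": [-54, -56, 82], "roll": 0.5}
    - {"delta_pos": [-54, -56, 82], "roll": 0.5}
    - {"delta_pos": [-54, -56, 82], "roll": 0.5}

```text
t: 8.6
position: [0.4659, 0.1446, 0.0894]
orientation: [3.14, -0.095, -0.001]
force: [-0.9, 0.0, 0.6]
finger_gap: 1.001
finger_force: 0.0
```

Run:
```python
from h import *
s=manip.read_camera("side")[:,:,::-1]
cv2.imwrite("pics/c5.png",cv2.resize(s[220:340,220:340],None,fx=4,fy=4,interpolation=cv2.INTER_CUBIC))
st=manip.state();p=st["position"];o=st["orientation"];yaw=2*np.degrees(np.arctan2(o[1],o[0]));print(p,(yaw+180)%360-180)
```

```text
[0.46650761 0.14474517 0.09014308] -3.4627693175245895
```

View pics/c5.png

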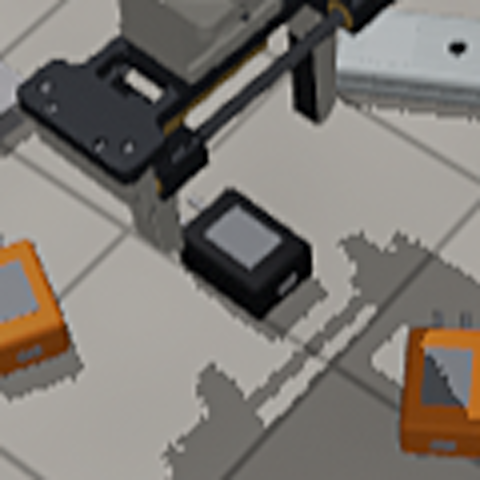

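Call:
arm_command:
  plan:
    - {"delta_pos": [-6.5, -5.5, 15], "roll": 0}
    - {"delta_pos": [-6.5, -5.5, 35], "roll": 0}
    - {"delta_pos": [-6.5, -5.5, 53], "roll": 0}
    - {"delta_pos": [-6.5, -5.5, 64], "roll": 0}
    - {"delta_pos": [-6.5, -5.5, 68], "roll": 0}
    - {"delta_pos": [-6.5, -5.5, 68], "roll": 0}
    - {"delta_pos": [-6.5, -5.5, 68], "roll": 0}

```text
t: 9.23
position: [0.4604, 0.1509, 0.0226]
orientation: [-3.139, 0.095, -0.003]
force: [0.3, 0.4, -0.5]
finger_gap: 1.002
finger_force: 0.0
```

Call:
arm_command:
  plan:
    - {"delta_pos": [0, 0, 0], "roll": 0}
    - {"delta_pos": [0, 0, 0], "roll": 0}
    - {"delta_pos": [0, 0, 0], "roll": 0}
    - {"delta_pos": [0, 0, 0], "roll": 0}
    - {"delta_pos": [0, 0, 0], "roll": 0}
    - {"delta_pos": [0, 0, 0], "roll": 0}
    - {"delta_pos": [0, 0, 0], "roll": 0}
    - {"delta_pos": [0, 0, 0], "roll": 0}
  hand: 1

```text
t: 9.9
position: [0.4594, 0.1508, 0.0217]
orientation: [-3.14, 0.094, 0.0]
force: [0.5, -0.0, -0.6]
finger_gap: 0.476
finger_force: 0.0
```

Call:
arm_command:
  plan:
    - {"delta_pos": [0, 0, 0], "roll": 0}
    - {"delta_pos": [0, 0, 0], "roll": 0}
    - {"delta_pos": [0, 0, 0], "roll": 0}

```text
t: 10.15
position: [0.4594, 0.1508, 0.0217]
orientation: [-3.14, 0.094, 0.0]
force: [-0.2, 0.6, -0.5]
finger_gap: 0.45
finger_force: 30.0
```

Call:
arm_command:
  plan:
    - {"delta_pos": [0, 0, -20], "roll": 0}
    - {"delta_pos": [0, 0, -55], "roll": 0}
    - {"delta_pos": [0, 0, -90], "roll": 0}
    - {"delta_pos": [3, 5, -125], "roll": 0}
    - {"delta_pos": [15, 25, -148], "roll": 0}
    - {"delta_pos": [35, 57, -150], "roll": 1}
    - {"delta_pos": [55, 90, -150], "roll": 2}
    - {"delta_pos": [75, 123, -150], "roll": 3.8}

```text
t: 10.82
position: [0.5274, 0.0223, 0.1724]
orientation: [-3.135, 0.197, -0.002]
force: [0.2, -0.2, -1.9]
finger_gap: 0.449
finger_force: 30.0
```

```bash
cat > go.py <<'E'
import sys
from h import *
x,y,yw=map(float,sys.argv[1:4])
manip.read_camera("side")
s=manip.state();p=s["position"]*1000;o=s["orientation"];a=2*np.arctan2(o[1],o[0])
a=(a+np.pi)%(2*np.pi)-np.pi
d=np.array([x,y])-p[:2]
print("pos",p.round(1),"yaw",np.degrees(a).round(2),"tool dx,dy",(np.cos(a)*d[0]+np.sin(a)*d[1]).round(1),(np.sin(a)*d[0]-np.cos(a)*d[1]).round(1),"roll",(np.degrees(a)-yw).round(1),"F",s["force"].round(1))
E
python3 go.py 627.3 -166.5 -7.2
```

```text
pos [531.4  11.3 172.1] yaw -8.09 tool dx,dy 120.0 162.5 roll -0.9 F [ 3.2 -5.4 -1.2]
```

Call:
arm_command:
  plan:
    - {"delta_pos": [22, 32, 0], "roll": 0}
    - {"delta_pos": [45, 65, 0], "roll": 0}
    - {"delta_pos": [68, 98, 0], "roll": 0}
    - {"delta_pos": [90, 130, 0], "roll": 0}
    - {"delta_pos": [108, 155, 0], "roll": 0}
    - {"delta_pos": [119, 170, 0], "roll": 0}
    - {"delta_pos": [123, 176, 15], "roll": 0}
    - {"delta_pos": [123, 176, 30], "roll": 0}

```text
t: 11.53
position: [0.627, -0.169, 0.1405]
orientation: [3.134, -0.203, 0.002]
force: [0.3, -0.3, -1.7]
finger_gap: 0.452
finger_force: 30.0
```

Call:
arm_command:
  plan:
    - {"delta_pos": [0, 0, 15], "roll": 0}
    - {"delta_pos": [0, 0, 35], "roll": 0}
    - {"delta_pos": [0, 0, 55], "roll": 0}
    - {"delta_pos": [0, 0, 66], "roll": 0}
    - {"delta_pos": [0, 0, 70], "roll": 0}
    - {"delta_pos": [0, 0, 70], "roll": 0}
    - {"delta_pos": [0, 0, 70], "roll": 0}
    - {"delta_pos": [0, 0, 70], "roll": 0}

```text
t: 12.2
position: [0.6277, -0.1665, 0.0729]
orientation: [3.135, -0.198, 0.004]
force: [0.5, -0.5, -1.6]
finger_gap: 0.451
finger_force: 30.0
```

```bash
python3 go.py 627.3 -166.5 -7.2
```

```text
pos [ 627.7 -166.7   73. ] yaw -7.23 tool dx,dy -0.4 -0.1 roll -0.0 F [-0.1 -1.3 -0.7]
```

Call:
arm_command:
  plan:
    - {"delta_pos": [0, 0, 4], "roll": 0}
    - {"delta_pos": [0, 0, 8], "roll": 0}
    - {"delta_pos": [0, 0, 10], "roll": 0}
    - {"delta_pos": [0, 0, 11], "roll": 0}
    - {"delta_pos": [0, 0, 11.5], "roll": 0}
    - {"delta_pos": [0, 0, 11.5], "roll": 0}
    - {"delta_pos": [0, 0, 11.5], "roll": 0}

```text
t: 12.83
position: [0.6268, -0.1667, 0.0617]
orientation: [3.135, -0.198, 0.0]
force: [-2.4, 1.1, 6.2]
finger_gap: 0.45
finger_force: 30.0
```

Call:
arm_command:
  plan:
    - {"delta_pos": [0, 0, 0], "roll": 0}
    - {"delta_pos": [0, 0, 0], "roll": 0}
    - {"delta_pos": [0, 0, 0], "roll": 0}
    - {"delta_pos": [0, 0, 0], "roll": 0}
    - {"delta_pos": [0, 0, 0], "roll": 0}
    - {"delta_pos": [0, 0, 0], "roll": 0}
    - {"delta_pos": [0, 0, 0], "roll": 0}
  hand: -1

```text
t: 13.42
position: [0.6268, -0.1666, 0.06]
orientation: [-3.135, 0.198, 0.0]
force: [0.3, -0.4, 0.0]
finger_gap: 0.902
finger_force: 0.0
```

Call:
arm_command:
  plan:
    - {"delta_pos": [0, 0, -15], "roll": 0}
    - {"delta_pos": [0, 0, -40], "roll": 0}
    - {"delta_pos": [0, 0, -70], "roll": 0}
    - {"delta_pos": [-10, 11, -90], "roll": 0}
    - {"delta_pos": [-30, 33, -90], "roll": 1}
    - {"delta_pos": [-55, 60, -90], "roll": 2}
    - {"delta_pos": [-80, 88, -90], "roll": 2.7}
    - {"delta_pos": [-105, 116, -90], "roll": 2.7}

```text
t: 14.08
position: [0.5069, -0.2691, 0.1504]
orientation: [3.13, -0.271, 0.001]
force: [-0.2, -1.5, -0.0]
finger_gap: 1.004
finger_force: 0.0
```

Call:
arm_command:
  plan:
    - {"delta_pos": [-24, 27, 0], "roll": 0}
    - {"delta_pos": [-42, 48, 0], "roll": 0}
    - {"delta_pos": [-53, 63, 15], "roll": 0}
    - {"delta_pos": [-53, 63, 35], "roll": 0}
    - {"delta_pos": [-53, 63, 53], "roll": 0}
    - {"delta_pos": [-53, 63, 60], "roll": 0}
    - {"delta_pos": [-53, 63, 60], "roll": 0}
    - {"delta_pos": [-53, 63, 60], "roll": 0}

```text
t: 14.75
position: [0.4454, -0.3212, 0.0903]
orientation: [-3.13, 0.271, -0.0]
force: [-0.5, -0.4, 0.2]
finger_gap: 1.0
finger_force: 0.0
```

```bash
python3 go.py 445 -322.7 -9.9
python3 - <<'E'
from h import *
t=manip.read_camera("top")[:,:,::-1];s=manip.read_camera("side")[:,:,::-1]
f=lambda a:cv2.resize(a,None,fx=4,fy=4,interpolation=cv2.INTER_CUBIC)
cv2.imwrite("pics/t6.png",t)
cv2.imwrite("pics/c6.png",np.hstack([f(t[105:205,350:450]),f(s[115:215,360:460])]))
E
```

```text
pos [ 445.8 -321.4   90.9] yaw -9.89 tool dx,dy -0.6 1.4 roll 0.0 F [ 0.2  0.8 -0.8]
```

View pics/c6.png

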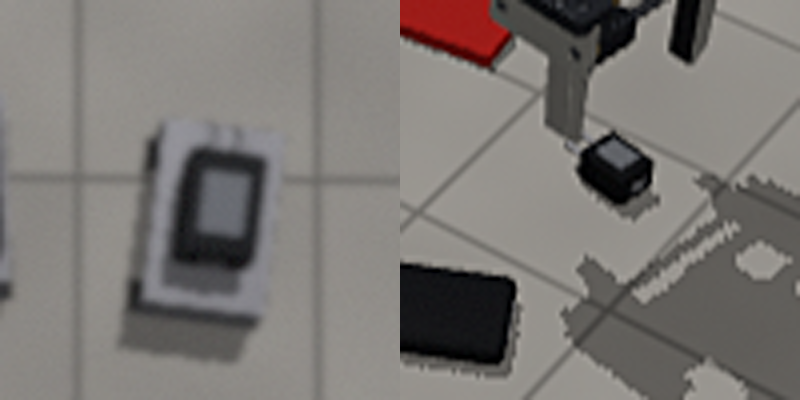

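The medium brick is centred on the middle step. The small brick is under the open fingers, so I'll descend on it.

Call:
arm_command:
  plan:
    - {"delta_pos": [-0.5, 1.5, 15], "roll": 0}
    - {"delta_pos": [-0.5, 1.5, 35], "roll": 0}
    - {"delta_pos": [-0.5, 1.5, 53], "roll": 0}
    - {"delta_pos": [-0.5, 1.5, 64], "roll": 0}
    - {"delta_pos": [-0.5, 1.5, 69], "roll": 0}
    - {"delta_pos": [-0.5, 1.5, 69], "roll": 0}
    - {"delta_pos": [-0.5, 1.5, 69], "roll": 0}

```text
t: 15.48
position: [0.4447, -0.323, 0.0217]
orientation: [3.129, -0.272, 0.002]
force: [-0.1, 0.0, 0.0]
finger_gap: 1.001
finger_force: 0.0
```

Call:
arm_command:
  plan:
    - {"delta_pos": [0, 0, 0], "roll": 0}
    - {"delta_pos": [0, 0, 0], "roll": 0}
    - {"delta_pos": [0, 0, 0], "roll": 0}
    - {"delta_pos": [0, 0, 0], "roll": 0}
    - {"delta_pos": [0, 0, 0], "roll": 0}
    - {"delta_pos": [0, 0, 0], "roll": 0}
    - {"delta_pos": [0, 0, 0], "roll": 0}
    - {"delta_pos": [0, 0, 0], "roll": 0}
  hand: 1

```text
t: 16.15
position: [0.4442, -0.3228, 0.0212]
orientation: [-3.13, 0.272, -0.0]
force: [-1.1, 1.3, 0.2]
finger_gap: 0.478
finger_force: 0.0
```

Call:
arm_command:
  plan:
    - {"delta_pos": [0, 0, 0], "roll": 0}
    - {"delta_pos": [0, 0, 0], "roll": 0}
    - {"delta_pos": [0, 0, 0], "roll": 0}
    - {"delta_pos": [0, 0, 0], "roll": 0}
    - {"delta_pos": [0, 0, 0], "roll": 0}
    - {"delta_pos": [0, 0, 0], "roll": 0}

```text
t: 16.65
position: [0.4442, -0.3228, 0.0211]
orientation: [-3.13, 0.272, 0.0]
force: [0.6, 0.5, -0.8]
finger_gap: 0.324
finger_force: 29.6
```

The gap is 30.1 mm, so the small brick is held. I'll carry it to the low step.

Call:
arm_command:
  plan:
    - {"delta_pos": [0, 0, -20], "roll": 0}
    - {"delta_pos": [0, 0, -55], "roll": 0}
    - {"delta_pos": [0, 0, -90], "roll": 0}
    - {"delta_pos": [1, -5, -125], "roll": 0}
    - {"delta_pos": [7, -27, -148], "roll": 0}
    - {"delta_pos": [15, -60, -150], "roll": 0}
    - {"delta_pos": [25, -97, -150], "roll": 0}
    - {"delta_pos": [35, -135, -150], "roll": 0}

```text
t: 17.32
position: [0.5023, -0.1954, 0.1721]
orientation: [3.129, -0.276, 0.003]
force: [0.8, 0.1, 0.6]
finger_gap: 0.321
finger_force: 29.6
```

Call:
arm_command:
  plan:
    - {"delta_pos": [10, -39, 0], "roll": 0}
    - {"delta_pos": [20, -77, 0], "roll": 0}
    - {"delta_pos": [30, -116, 0], "roll": 0}
    - {"delta_pos": [40, -154, 0], "roll": -1}
    - {"delta_pos": [50, -192, 0], "roll": -2}
    - {"delta_pos": [60, -230, 0], "roll": -3}
    - {"delta_pos": [70, -268, 0], "roll": -5}
    - {"delta_pos": [79, -303, 0], "roll": -6.5}

```text
t: 17.98
position: [0.6323, 0.0917, 0.171]
orientation: [-3.14, 0.09, 0.001]
force: [0.4, 0.0, 0.5]
finger_gap: 0.319
finger_force: 29.6
```

Call:
arm_command:
  plan:
    - {"delta_pos": [12, -32, 0], "roll": 0}
    - {"delta_pos": [22, -58, 0], "roll": 0}
    - {"delta_pos": [28, -75, 0], "roll": 0}
    - {"delta_pos": [30.5, -80, 10], "roll": 0}
    - {"delta_pos": [30.5, -80, 30], "roll": 0}
    - {"delta_pos": [30.5, -80, 55], "roll": 0}
    - {"delta_pos": [30.5, -80, 80], "roll": 0}
    - {"delta_pos": [30.5, -80, 100], "roll": 0}

```text
t: 18.65
position: [0.6657, 0.1647, 0.0683]
orientation: [3.138, -0.096, -0.005]
force: [-0.8, 0.4, -0.8]
finger_gap: 0.325
finger_force: 29.6
```

Call:
arm_command:
  plan:
    - {"delta_pos": [0, 0, 10], "roll": 0}
    - {"delta_pos": [0, 0, 17], "roll": 0}
    - {"delta_pos": [0, 0, 20], "roll": 0}
    - {"delta_pos": [0, 0, 20], "roll": 0}
    - {"delta_pos": [0, 0, 20], "roll": 0}
    - {"delta_pos": [0, 0, 20], "roll": 0}

```text
t: 19.15
position: [0.6682, 0.1672, 0.0527]
orientation: [-3.139, 0.094, -0.004]
force: [0.1, -1.0, 0.6]
finger_gap: 0.321
finger_force: 29.6
```

```bash
python3 go.py 667.2 166.9 -3.4
```

```text
pos [668.1 167.3  52.6] yaw -3.43 tool dx,dy -0.9 0.4 roll -0.0 F [-0.5  0.6  0.1]
```

Target contact is TCP z ≈ 41.1, which is 11.5 mm lower.

Call:
arm_command:
  plan:
    - {"delta_pos": [-1, 0.5, 4], "roll": 0}
    - {"delta_pos": [-1, 0.5, 8], "roll": 0}
    - {"delta_pos": [-1, 0.5, 10], "roll": 0}
    - {"delta_pos": [-1, 0.5, 11], "roll": 0}
    - {"delta_pos": [-1, 0.5, 11.5], "roll": 0}
    - {"delta_pos": [-1, 0.5, 11.5], "roll": 0}
    - {"delta_pos": [-1, 0.5, 11.5], "roll": 0}

```text
t: 19.78
position: [0.6659, 0.1665, 0.0412]
orientation: [3.14, -0.094, -0.001]
force: [-2.8, -0.3, 6.9]
finger_gap: 0.324
finger_force: 29.6
```

Call:
arm_command:
  plan:
    - {"delta_pos": [0, 0, 0], "roll": 0}
    - {"delta_pos": [0, 0, 0], "roll": 0}
    - {"delta_pos": [0, 0, 0], "roll": 0}
    - {"delta_pos": [0, 0, 0], "roll": 0}
    - {"delta_pos": [0, 0, 0], "roll": 0}
    - {"delta_pos": [0, 0, 0], "roll": 0}
    - {"delta_pos": [0, 0, 0], "roll": 0}
    - {"delta_pos": [0, 0, 0], "roll": 0}
  hand: -1

```text
t: 20.45
position: [0.6661, 0.167, 0.0394]
orientation: [-3.14, 0.094, 0.001]
force: [0.5, 1.3, 0.1]
finger_gap: 0.847
finger_force: 0.0
```

Call:
arm_command:
  plan:
    - {"delta_pos": [0, 0, -15], "roll": 0}
    - {"delta_pos": [0, 0, -40], "roll": 0}
    - {"delta_pos": [0, 0, -75], "roll": 0}
    - {"delta_pos": [0, 0, -110], "roll": 0}
    - {"delta_pos": [-20, -15, -140], "roll": 0}
    - {"delta_pos": [-50, -35, -150], "roll": 0}
    - {"delta_pos": [-85, -55, -150], "roll": 0}
    - {"delta_pos": [-120, -75, -150], "roll": 0}

```text
t: 21.12
position: [0.5503, 0.2499, 0.191]
orientation: [-3.138, 0.095, -0.004]
force: [-0.2, 1.4, -0.4]
finger_gap: 1.002
finger_force: 0.0
```

Call:
arm_command:
  plan:
    - {"delta_pos": [-30, -25, 0], "roll": 0}
    - {"delta_pos": [-55, -50, 0], "roll": 0}
    - {"delta_pos": [-75, -75, 0], "roll": 0}
    - {"delta_pos": [-90, -95, 0], "roll": 0}
    - {"delta_pos": [-90, -105, 0], "roll": 0}
    - {"delta_pos": [-90, -105, 0], "roll": 0}
    - {"delta_pos": [-90, -105, 0], "roll": 0}

```text
t: 21.7
position: [0.4685, 0.358, 0.1895]
orientation: [3.139, -0.095, 0.002]
force: [0.7, -0.0, 0.2]
finger_gap: 1.001
finger_force: 0.0
```

Run:
```python
from h import *
t=manip.read_camera("top")[:,:,::-1];s=manip.read_camera("side")[:,:,::-1]
cv2.imwrite("pics/t7.png",t);cv2.imwrite("pics/s7.png",s)
f=lambda a,k:cv2.resize(a,None,fx=k,fy=k,interpolation=cv2.INTER_CUBIC)
a=f(t[110:200,225:425],3.6);b=f(s[120:270,160:360],2.0)
cv2.imwrite("pics/c7.png",np.vstack([a,np.hstack([b,np.zeros((300,320,3),np.uint8)])])[:600])
# brick centre relative to step: dark blob cast at step top + half brick height
big=cv2.GaussianBlur(cv2.resize(t,None,fx=4,fy=4,interpolation=cv2.INTER_CUBIC),(0,0),2)
dk=cv2.morphologyEx((big.max(2)<75).astype(np.uint8),cv2.MORPH_OPEN,np.ones((17,17)))
for q,seed,z,c0 in[("L",(336,150),.076,(636.4,-22.6)),("M",(403,156),.054,(627.3,-166.5)),("S",(249,142),.032,(667.2,166.9))]:
    cs,_=cv2.findContours(dk,cv2.RETR_EXTERNAL,cv2.CHAIN_APPROX_NONE)
    c=min(cs,key=lambda c:np.hypot(*(c[:,0].mean(0)/4-seed)))
    w=ray("top",(c[:,0]+.5)/4-.5,z)[:,:2]*1000
    r=cv2.minAreaRect(w.astype(np.float32));print(q,np.round(np.array(r[0])-c0,1),np.round(r[1],1),round(r[2],1))
```

```text
L [-0.6 -0.8] [91.4 53.4] 2.7
M [0.3 2.7] [43.7 64.9] 89.8
S [-5.1 -1.5] [37. 31.] 0.6
```

View pics/c7.png

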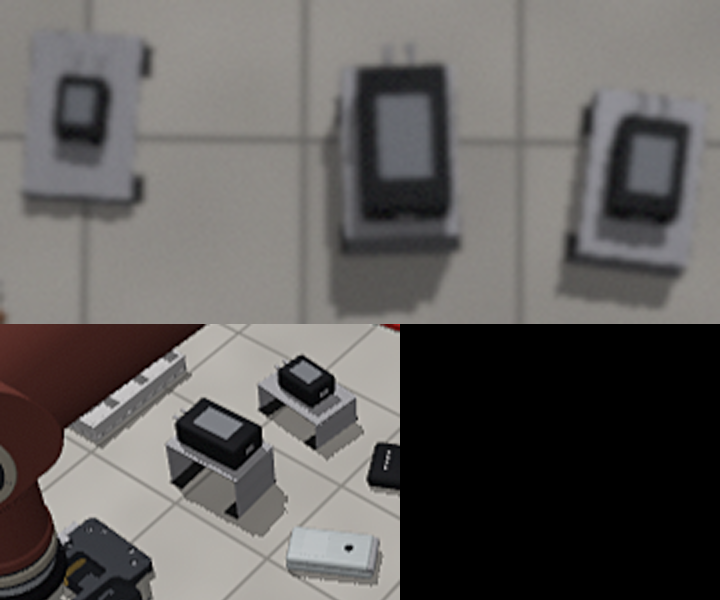

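View pics/s7.png

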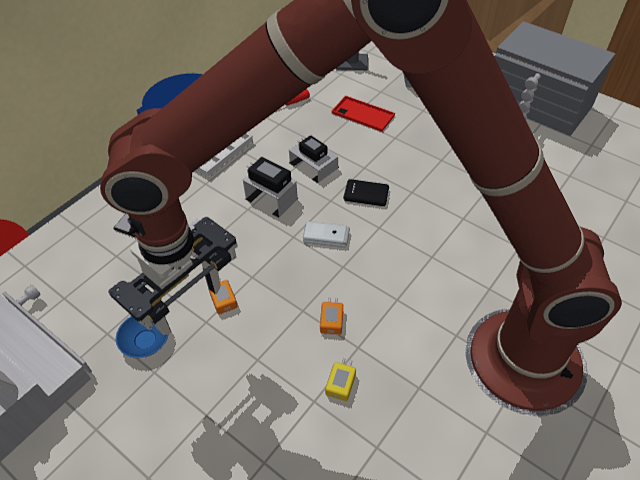

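Both pictures show each brick flat on its own step with its pins along the length, and the other objects look undisturbed. The small brick's −5 mm reading looks wrong: the 37 mm blob means the opening kernel removed its thin upper border. I'll re-measure it with a smaller kernel.

Run:
```python
from h import *
t=cv2.imread("pics/t7.png")
big=cv2.GaussianBlur(cv2.resize(t,None,fx=4,fy=4,interpolation=cv2.INTER_CUBIC),(0,0),2)
dk=cv2.morphologyEx((big.max(2)<65).astype(np.uint8),cv2.MORPH_OPEN,np.ones((7,7)))
cs,_=cv2.findContours(dk,cv2.RETR_EXTERNAL,cv2.CHAIN_APPROX_NONE)
c=min((c for c in cs if cv2.contourArea(c)>400),key=lambda c:np.hypot(*(c[:,0].mean(0)/4-(249,142))))
r=cv2.minAreaRect((ray("top",(c[:,0]+.5)/4-.5,.032)[:,:2]*1000).astype(np.float32))
print(np.array(r[0])-(667.2,166.9),r[1:])
o=cv2.imread("pics/top0.png"); d=cv2.absdiff(o,t).max(2)
for n,(x,y) in dict(phone=(327,235),bank=(399,233),case=(501,157),bowl=(137,177)).items(): print(n,d[y-25:y+25,x-25:x+25].mean().round(1))
```

```text
[-1.27702637 -1.03514709] ((29.790796279907227, 41.03017807006836), 83.94993591308594)
phone 5.1
bank 4.4
case 4.9
bowl 4.3
```

The small brick is 1.3 mm off centre in x and 1.0 mm in y, and none of the four things to leave alone has changed in the image. I'm handing in.

```bash
python3 -c "
from cell import manip
print(manip.job_done())"
```

```text
the job is handed in; nothing more can be done
None
```

I set the large, medium and small bricks on the tall, middle and low steps in that order; each lies flat with its pins along the step and measured within about 3 mm of centre, and the job was handed in at about 22 s with the other objects unmoved (no verdict was returned).

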